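Load the robot battery into the sloping charger

TASK

Lay the battery pack in the sloping bay of the charging dock and push it down against its sprung contacts until it is fully home, its top just below the bay's rim. Then swing the dock's hinged cover over it and press the cover down until it is fully shut. Leave the other things on the desk where they are.

Things in the scene. Friction and masses are not known exactly. Their poses are not given: they have to be found in the camera images.
- bay: Open bay of the grey plastic charging dock, fixed to the desk. Its rim plane slopes 30 degrees, rising away from the robot. Origin: centre of the bay's mouth in the rim plane, 110 mm above the desk. x up the slope, y across it (level), z square to the slope, out of the bay (leaning 30 degrees from vertical towards the robot). Inside 114 mm (x) by 60 mm (y).
- dock: The whole dock; origin on the desk under the bay's origin. Walls 10 mm thick: end walls reach the rim; side walls (outside width 80 mm) reach it only at the four corners and from bay x = -34 to +34 mm are cut down to 36 mm below it: room for fingers beside the pack. Outside it spans bay x -67 to +84 mm; the uphill end carries the cover's hinge.
- plate (a joint): The bay's floor: a black sprung contact plate sliding square to the slope. 0 = up (its top 28 mm below the rim, as at the start), 0.010 m = fully down (38 mm below the rim). It takes about 8 N to push down, then stays down by friction; a pack merely laid on it stays up, its top about 8 mm proud of the rim.
- pack: Battery pack: a plain dark block 100 mm (x) by 50 mm (y) by 36 mm high (z), 0.2 to 0.4 kg, thin lighter panel on top, lying flat on the desk near a hub and a motor of like material but other shape. Origin: centre of its underside. It lies lengthwise up the slope in the bay, either end uphill; home, its top is 2 mm below the rim.
- pack_top (a point): Centre of the pack's top face, 36 mm above its origin; same axes.
- cover (a joint): Angle of the dock's hinged cover, rad: 0 = shut flat over the bay, underside 1 mm above the rim; grows as it swings up and back. Starts at 1.8 to 2.15 (2.09 stands vertical). The stiff hinge keeps it wherever left; about 3 N at the free end moves it. A grey plate 78 mm wide, 8 mm thick, reaching 136 mm from the hinge line, then a tab 36 mm wide, 10 mm thick, to 158 mm.
- cover_hinge (a point): Middle of the cover's hinge line, which runs along the bay's y; in the bay's frame at x = 72, z = 5 mm. Turns with the cover: x points from the free end to the hinge, z out of the cover's outer face (up when shut). The cover's mid-plane passes through the hinge line.
- cover_tab (a point): Centre of the tab at the cover's free end, 146 mm from the hinge line; axes as cover_hinge.
- hub: Bystander: a controller brick 88 x 72 x 30 mm with a small screen; origin under its centre.
- motor: Bystander: a motor, block 58 x 50 x 40 mm with a round nose and shaft along x, 96 mm long in all; origin under its middle.
- wheel: Bystander: a lying wheel 94 mm across, 25 mm thick; origin under its centre.
- beam: Bystander: a grey perforated bar 144 x 16 x 12 mm, along its x; origin under its centre.
- tub: Bystander: a clear open tub of small parts, 110 x 75 x 40 mm; origin under its centre.
- driver: Bystander: a black screwdriver 190 mm long, along its x, handle towards -x; origin under its middle.
- gear: Bystander: a lying gear wheel 72 mm across, 10 mm thick; origin under its centre.
There are look-alikes about, which are no part of the job. What is shaped like the pack but blue or pink is not meant.

How it is judged:
By the outcome, as a careful person would: the job done as asked, in the order asked, and still so for the second after the job is handed in, with the robot touching nothing.
It also fails if it takes over 67 s, if anything falls off the work surface, if the arm or the gripper's body presses on something with over 40 N, if the wrist force passes 120 N, or if a joint passes its speed limit or range.

ROBOT

A 7-joint arm with a two-finger parallel gripper is mounted at the origin on the work surface. World frame = base frame: x ahead of the robot, y to its left, z up, the work surface at z = 0. Lengths are in m, angles in rad, forces in N, time in s.
With the tool pointing down it reaches from about 0.425 to 0.925 m from the base axis. Payload 6.8 kg.
Tool frame: the origin (TCP) lies midway between the tips of the shut fingers; the grasp point (between the pads) lies 19 mm behind it; z points along the fingers, y is the line along which they close (so a half turn about z gives the same grasp; the last joint's range is limited). The gripper opens to 85 mm and grips with 20 to 120 N. Pads are 22 mm wide; open, the fingers measure 114 mm over their backs; the gripper's body (76 mm by 85 mm) begins 54 mm behind the grasp point. The pads swing forward as they close: fully open they stand 13 mm farther back than shut.
Start: joints at [1.07, 0.477, 0.022, 1.555, -0.011, 1.109, -0.083], TCP at [0.258, -0.624, 0.231] pointing down, gripper open.
Joint ranges: [-2.96, 2.96], [-0.34, 2.1], [-1.41, 1.46], [0.24, 2.44], [-1.37, 4.51], [0.17, 1.92], [-2.96, 2.96]. Speed limits (rad/s): [2.39, 2.39, 3.14, 3.14, 3.14, 3.14, 3.14].

INTERFACE

Orientations are given as a unit quaternion [w, x, y, z].
In Python, from station import bot, imaging gives the robot as it stands.
- The arm moves only by the tool move_arm, never from a script. Its argument "commands" is a list that holds one entry, the list of rows, each a list of 7 numbers: the shift along the tool's x, y, z in m, then the turn, a rotation vector about the tool's x, y, z in degrees, then the finger opening in m, from 0 to 0.0854. In form: [[[x, y, z, rx, ry, rz, grip], ...]]. A call has 1 to 20 rows; each row shifts and turns the commanded pose from where the row before left it, along the tool's axes as they then stand; what a row does not reach is not made up. A row lasts 1/8 s, in which the tool goes at most 62.5 mm and 10.7 degrees, less where a joint would pass 70% of its speed; a pose out of reach is approached as far as the arm can. A call is refused whole if a number of a shift passes 0.0625 or a number of a turn 10.7, either way. A call with a gripper value outside its range is refused whole. The fingers move at their own pace and stop on an object; "squeeze" is the grip in N (left out, the last holds). Time passes only in rows, so rows that do not move let the fingers close. It gives the time, the measured TCP pose, the force, the opening and the grip force at its end, in the units of the state.
- bot.get_obs(): the state, without advancing time (a new reading comes with each control period).
- imaging.read_camera(name): name is "scene" or "top" or "wrist"; returns the picture (400x640x3 uint8, red, green, blue); there is no depth.
- imaging.calibration(name): a dict with "intrinsics" (3x3 intrinsics, pixels), "extrinsics" (4x4, takes a point from camera to world coordinates); the wrist camera has in their place "mount" (4x4, takes a point from camera to tool coordinates, whose origin is the TCP and whose axes are the flange's). Camera axes: x right, y down, z forward; pixel columns grow to the right and rows downward; lengths in m; the calibration is good to about 2 mm. The wrist camera is an equidistant fisheye: a pixel r from the principal point sees the ray r / f radians off the axis. A picture is of the moment at which its call begins: read the wrist's pose just before it. calibration takes no time and is no camera call.
- bot.hand_in(): hands the job in; it is judged then, once.
The state is a dict: "t": time; "q": joint angles; "joint_vel": joint speeds; "joint_torque": joint torques, N m; "eef_pos": TCP position; "tool_rot": TCP orientation; "contact_force": force on the tool from outside, world axes, zero at the start; "torque": the same for the moment, N m; "gripper_width": opening from 0.0 (shut) to 1.0 (fully open); "grasp_force": force on a finger pad.
Only numpy, scipy, OpenCV 4.12 (cv2) and the standard library are available. Lean on these libraries where they do the work, as an engineer would, in place of code of your own. Each camera call takes 0.05 s, during which the arm holds its last target. There are 200 camera calls.

## Working session

There is one attempt and no reset: what is moved stays moved. The work goes in short steps, Python scripts to look and compute and a tool call to move; the robot and the scene stay as the last step left them, time stands still between calls to the robot, and variables do not carry over. Pictures are saved under pics/ and viewed, at most 10 in all, crops included, and the job is handed in when it is done.

Besides the shell and the picture viewer there is one more tool, called after "Request:" as name(argument=value, ...) on one line, values as JSON. move_arm: Moves the arm, as the interface text tells. Its arguments: {"type":"object","properties":{"commands":{"type":"array","items":{"type":"array","items":{"type":"array","items":{"type":"number"}}}},"squeeze":{"type":"number"}},"required":["commands"]}

```bash
mkdir -p pics; python3 - <<'E'
from station import bot, imaging
import cv2,numpy as np
np.set_printoptions(precision=4,suppress=True)
for n in ("scene","top"):
    im=imaging.read_camera(n); cv2.imwrite(f"pics/{n}0.png",im[:,:,::-1])
    c=imaging.calibration(n); print(n,c["intrinsics"],c["extrinsics"])
c=imaging.calibration("wrist");print(c)
print(bot.get_obs())
E
```

```text
scene [[433.2605   0.     323.3661]
 [  0.     433.2605 203.47  ]
 [  0.       0.       1.    ]] [[-0.511   0.6928 -0.5088  1.1534]
 [ 0.8594  0.4228 -0.2876  0.3473]
 [ 0.0159 -0.5842 -0.8114  1.0841]
 [ 0.      0.      0.      1.    ]]
top [[370.8528   0.     315.8437]
 [  0.     370.8528 201.4752]
 [  0.       0.       1.    ]] [[ 0.0152 -0.983   0.183   0.3504]
 [-0.9992 -0.0217 -0.0334  0.022 ]
 [ 0.0368 -0.1824 -0.9825  1.0812]
 [ 0.      0.      0.      1.    ]]
{'intrinsics': array([[309.7069,   0.    , 323.4918],
       [  0.    , 309.7069, 202.9931],
       [  0.    ,   0.    ,   1.    ]]), 'mount': array([[ 0.0006, -0.9527, -0.304 ,  0.0783],
       [ 1.    ,  0.0004,  0.0005, -0.0008],
       [-0.0003, -0.304 ,  0.9527, -0.1422],
       [ 0.    ,  0.    ,  0.    ,  1.    ]])}
{'t': 0.1, 'q': array([ 1.0699,  0.4777,  0.0223,  1.5563, -0.0115,  1.1093, -0.0831]), 'joint_vel': array([-0.0003, -0.0023,  0.0032, -0.0012,  0.0007,  0.0003,  0.0003]), 'joint_torque': array([  0.0048, -59.7761,   1.6134, -28.1954,   0.0127,   0.005 ,
        -0.0001]), 'eef_pos': array([ 0.2582, -0.6231,  0.2305]), 'tool_rot': array([-0.0008,  0.9808,  0.1952, -0.0002]), 'contact_force': array([-0.2299, -0.1042, -0.9305]), 'torque': array([ 0.0146, -0.0107,  0.0048]), 'grasp_force': 0.0, 'gripper_width': 0.9996871360728614}
```

View pics/scene0.png

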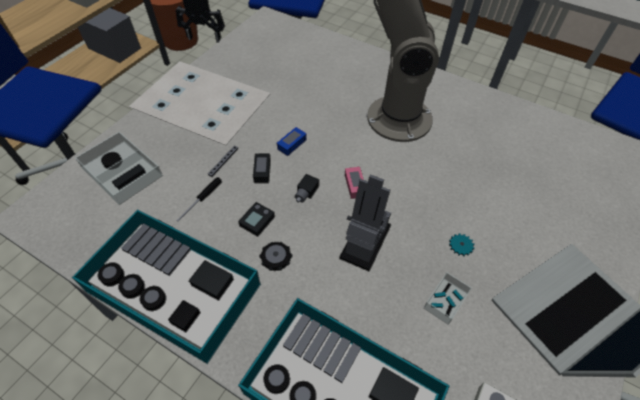

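View pics/top0.png

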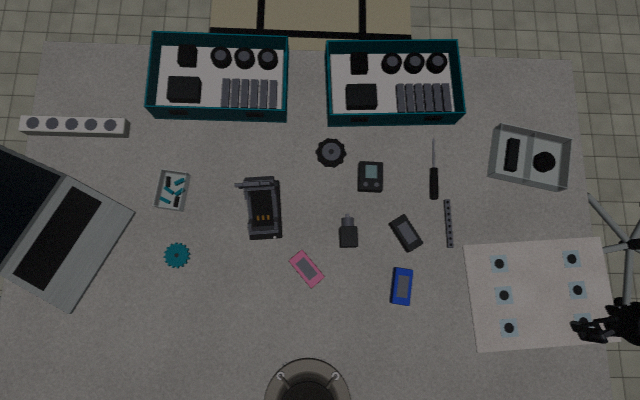

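Candidates for the pack in the top view are the dark block with lighter panel (406,232), the hub with a screen (370,177), the motor (348,232), the black bar in the tray (512,155), and the blue (402,286) and pink (306,268) blocks. (406,232) fits because it is dark, plain and about 2:1 with a panel. I'll confirm it in an enlarged crop.

```bash
python3 - <<'E'
import cv2,numpy as np
t=cv2.imread("pics/top0.png"); s=cv2.imread("pics/scene0.png")
def crop(im,x,y,w,h,W,H): return np.clip(cv2.resize(im[y:y+h,x:x+w],(W,H),interpolation=cv2.INTER_CUBIC).astype(float)*1.6,0,255).astype(np.uint8)
a=crop(t,225,165,75,90,500,600); b=crop(t,380,205,50,50,300,300); c=crop(s,240,140,50,50,300,300)
cv2.imwrite("pics/z1.png",np.hstack([a,np.vstack([b,c])]))
cv2.imwrite("pics/z2.png",crop(s,325,165,80,110,436,600))
E
```

```text
(no output)
```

View pics/z1.png

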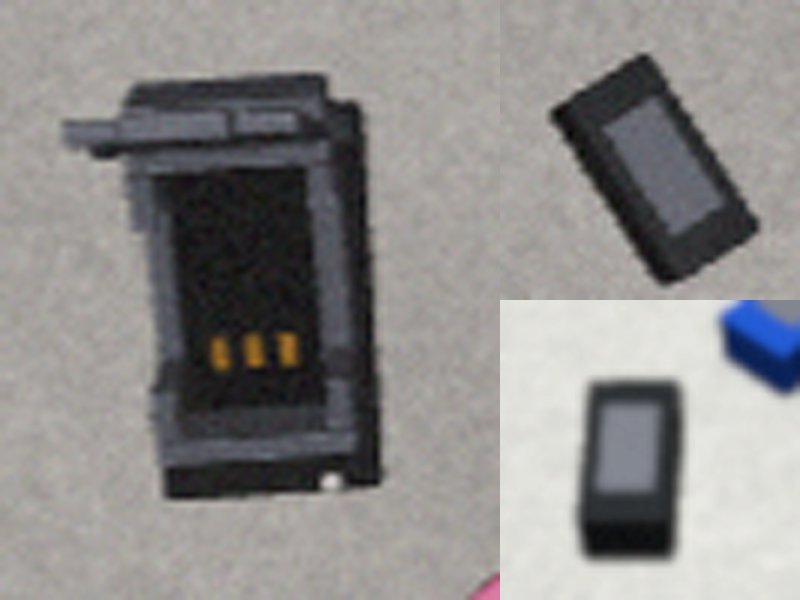

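View pics/z2.png

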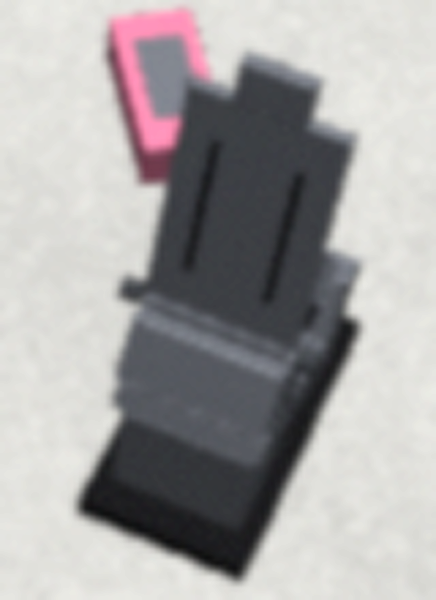

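The crop confirms it: (407,233) is a plain dark 2:1 block with a light panel, so it's the pack. The dock sits around (263,207) with its cover standing near vertical. Next are rough poses from both views.

```bash
cat > h.py <<'E'
import numpy as np, cv2
from scipy.optimize import least_squares
from scipy.spatial.transform import Rotation as R
from station import bot, imaging
np.set_printoptions(precision=4,suppress=True)
def rot(q): return R.from_quat(np.r_[q[1:],q[0]])
def cam(name):   # -> projector of Nx3 world points to pixels, for the present wrist pose
    c=imaging.calibration(name); K=c["intrinsics"]
    if name=="wrist":
        o=bot.get_obs(); T=np.eye(4); T[:3,:3]=rot(o["tool_rot"]).as_matrix(); T[:3,3]=o["eef_pos"]; E=T@c["mount"]
    else: E=c["extrinsics"]
    return mk(name,K,E)
def mk(name,K,E):
    def f(P):
        p=(np.atleast_2d(P)-E[:3,3])@E[:3,:3]
        if name=="wrist":
            r=np.hypot(p[:,0],p[:,1]); s=np.arctan2(r,p[:,2])/r; u=p[:,:2]*s[:,None]
        else: u=p[:,:2]/p[:,2:]
        return u*K[0,0]+K[:2,2]
    f.K=K; f.E=E; return f
def bayT(x,y,yaw): # bay frame -> world
    M=R.from_euler("z",yaw).as_matrix()@R.from_euler("y",-30,degrees=True).as_matrix()
    return M,np.array([x,y,.11])
def bay(p,P): M,t=bayT(*p[:3]); return np.atleast_2d(P)@M.T+t
def flat(p,P): return np.atleast_2d(P)@R.from_euler("z",p[2]).as_matrix().T+[p[0],p[1],0]
def cover(th,d,y,n): # bay coords of cover point: d from hinge to free end, y, n outwards
    return [.072-d*np.cos(th)+n*np.sin(th), y, .005+d*np.sin(th)+n*np.cos(th)]
def fit(fun,x0,obs): # obs: list of (projector, fun args->world, pixel)
    r=least_squares(lambda x: np.ravel([fun(x,o) for o in obs]),x0,loss="soft_l1")
    return r.x, r.fun.reshape(-1,2)
def wquat(Rm): q=Rm.as_quat(); return np.r_[q[3],q[:3]]
E
python3 - <<'E'
from h import *
t=cam("top"); s=cam("scene")
# pack
C=[[.05,.025,.036],[.05,-.025,.036],[-.05,-.025,.036],[-.05,.025,.036]]
tc=lambda x,y:(380+(x-500)/6,205+y/6)
obs=[(t,[0,0,.036],tc(664,168)),(s,[0,0,.036],(240+(628-500)/6,140+(447-300)/6)),(t,C[1],tc(650,55)),(t,C[2],tc(758,228))]
f=lambda x,o:o[0](flat(x,o[1]))[0]-o[2]
for yw in (.5,):
    x,r=fit(f,[.45,-.25,yw],obs); print("pack",x,np.degrees(x[2]),r.ravel())
# dock
dc=lambda x,y:(225+x/6.667,165+y/6.667); sc=lambda x,y:(325+x/5.45,165+y/5.45)
obs=[(t,[-.067,.04,0],dc(160,462)),(t,[-.067,-.04,0],dc(357,450)),(t,[.057,.03,0],dc(150,172)),(t,[.057,-.03,0],dc(305,168)),
 (t,[-.057,.03,0],dc(178,437)),(t,[-.057,-.03,0],dc(328,432))]
x,r=fit(lambda x,o:o[0](bay(x,o[1]))[0]-o[2],[.5,.14,0],obs); print("dock",x,np.degrees(x[2]),r.ravel())
co=[(s,(.158,.018,.005),sc(240,60)),(s,(.158,-.018,.005),sc(325,85)),(s,(.136,-.039,.004),sc(355,135)),(s,(.136,.039,.004),sc(190,85))]
y,r=fit(lambda th,o:o[0](bay(x,cover(th[0],*o[1])))[0]-o[2],[2.],co); print("cover",y,r.ravel())
y,r=fit(lambda th,o:o[0](bay(x,cover(th[0],o[1][0],-o[1][1],o[1][2])))[0]-o[2],[2.],co); print("cover flipped",y,r.ravel())
E
```

```text
pack [ 0.4608 -0.2744  0.537 ] 30.765597858974846 [-0.5062 -0.4386  0.2652 -1.9312 -0.1581 -0.9747  0.5649  0.483 ]
dock [0.5038 0.1327 0.0829] 4.749169796114666 [-0.4342  0.3496 -0.2327  0.2538  0.1119 -0.1327  0.1562 -0.8838  0.234
  0.4695  0.1236 -0.1972]
cover [1.8432] [ 14.6594   1.4655 -15.2626  -8.486  -30.5284 -13.6111  30.2983   7.1478]
cover flipped [1.9098] [-1.2785 -1.3826 -2.4619 -0.5453 -1.2345  0.2224 -1.6686 -2.2982]
```

Request:
move_arm(commands=[[[0.046,-0.035,0.004,0,0,0,0.085],[0.046,-0.035,0.004,0,0,0,0.085],[0.046,-0.035,0.004,0,0,0,0.085],[0.046,-0.035,0.004,0,0,0,0.085],[0.046,-0.035,0.004,0,0,0,0.085],[0.046,-0.035,0.004,0,0,0,0.085],[0.046,-0.035,0.006,0,0,0,0.085],[0,0,0,0,0,-8.3,0.085],[0,0,0,0,0,0,0.085]]])

```text
t: 1.23
eef_pos: [0.462, -0.2736, 0.201]
tool_rot: [-0.0, 0.964, 0.266, -0.0]
contact_force: [-0.4, -0.3, 0.1]
gripper_width: 0.997
grasp_force: 0.0
```

```bash
cat >> h.py <<'E'
def rel(pos,x_dir,z_dir): # tool-axes shift, rotvec deg to a pose
    o=bot.get_obs(); R0=rot(o["tool_rot"]); z=np.array(z_dir,float); z/=np.linalg.norm(z)
    x=np.array(x_dir,float); x-=z*(x@z); x/=np.linalg.norm(x)
    R1=R.from_matrix(np.c_[x,np.cross(z,x),z])
    print("pos",o["eef_pos"],"t",o["t"],"F",o["contact_force"],"shift",R0.inv().apply(np.array(pos)-o["eef_pos"]),"turn",np.degrees((R0.inv()*R1).as_rotvec()), "q",o["q"])
E
python3 - <<'E'
from h import *
f=cam("wrist"); np.savez("w1.npz",E=f.E,K=f.K)
im=imaging.read_camera("wrist"); cv2.imwrite("pics/w1raw.png",im[:,:,::-1])
u=f([[.4608,-.2744,.036]])[0]; print(u); a,b=np.clip(np.round(u).astype(int)-[80,60],0,[480,280]); print(a,b)
c=cv2.resize(im[b:b+120,a:a+160],(800,600),interpolation=cv2.INTER_CUBIC)[:,:,::-1]
cv2.imwrite("pics/w1.png",np.clip(c*1.6,0,255).astype(np.uint8)); a=np.radians(30.8)
rel([.4608,-.2744,.2],[np.cos(a),np.sin(a),0],[0,0,-1])
E
```

```text
[324.2554 186.0171]
244 126
pos [ 0.4616 -0.2744  0.2011] t 1.275 F [ 0.2292 -0.8282  0.1438] shift [-0.0007 -0.0004  0.0011] turn [-0.0204  0.0322 -0.1841] q [ 0.5569  0.2918 -0.1645  1.9084  0.0584  0.9466 -0.6714]
```

View pics/w1.png

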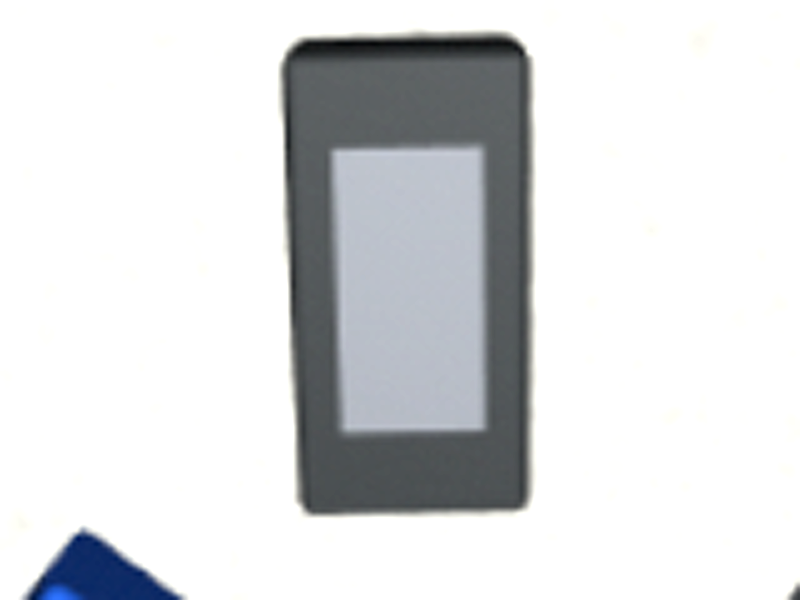

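The pack is centred with its panel corners at crop (332,150), (484,146), (487,430), (343,433). I'll fit the pose from those.

```bash
python3 - <<'E'
from h import *
d=np.load("w1.npz"); f=mk("wrist",d["K"],d["E"])
px=lambda x,y:np.array([244+x/5,126+y/5])
# tool x appears downward in image? let fit decide: panel corners (sx,sy)
obs=[((1,1),px(332,150)),((1,-1),px(484,146)),((-1,-1),px(487,430)),((-1,1),px(343,433))]
for flip in (0,np.pi):
  r=least_squares(lambda p:np.ravel([f(flat(p,[a*p[3],b*p[4],.036]))[0]-u for (a,b),u in obs]),[.46,-.274,.537+flip,.03,.015])
  print(r.x,np.degrees(r.x[2]),r.fun)
p=r.x
E
```

```text
[ 0.4632 -0.2754  0.5643  0.0301  0.0152] 32.33220741304089 [ 0.0353 -0.0224 -0.0208  0.0215  0.0209 -0.0559 -0.0365  0.0572]
[ 0.4632 -0.2754  3.7059 -0.0301 -0.0152] 212.33220741217448 [ 0.0353 -0.0224 -0.0208  0.0215  0.0209 -0.0559 -0.0365  0.0572]
```

Request:
move_arm(commands=[[[0.001,0.0015,0,0,0,-1.4,0.085],[0,0,0.05,0,0,0,0.085],[0,0,0.05,0,0,0,0.085],[0,0,0.05,0,0,0,0.085],[0,0,0.03,0,0,0,0.085],[0,0,0.018,0,0,0,0.085],[0,0,0,0,0,0,0.085],[0,0,0,0,0,0,0.04],[0,0,0,0,0,0,0.04],[0,0,0,0,0,0,0.04],[0,0,0,0,0,0,0.04],[0,0,0,0,0,0,0.04],[0,0,0,0,0,0,0.04]]], squeeze=60)

```text
t: 2.9
eef_pos: [0.4648, -0.2754, 0.0048]
tool_rot: [0.001, 0.961, 0.277, 0.001]
contact_force: [-0.5, -0.2, 6.2]
gripper_width: 0.577
grasp_force: 63.5
```

Request:
move_arm(commands=[[[0,0,0,0,0,0,0.06],[0,0,0,0,0,0,0.06],[0,0,-0.005,0,0,0,0.06],[0,0,0,0,0,0,0.04],[0,0,0,0,0,0,0.04],[0,0,0,0,0,0,0.04],[0,0,0,0,0,0,0.04]]])

```text
t: 3.78
eef_pos: [0.4642, -0.2751, 0.0093]
tool_rot: [0.0, 0.961, 0.277, 0.0]
contact_force: [-0.8, -0.1, 8.1]
gripper_width: 0.573
grasp_force: 62.3
```

```bash
python3 - <<'E'
from h import *
a=np.radians(4.75); x=[.5038,.1327,a]
o=bot.get_obs(); print(o["contact_force"],o["grasp_force"],o["gripper_width"])
# hover: TCP at bay (0,0,+0.17)
P=bay(x,[0,0,.17])[0]; M,_=bayT(*x); print(P,-M[:,0],-M[:,2])
rel(P,-M[:,0],-M[:,2])
E
```

```text
[-0.8432 -0.0567  8.1294] 62.328171730041504 0.5728960217536104
[0.4191 0.1257 0.2572] [-0.8631 -0.0717 -0.5   ] [ 0.4983  0.0414 -0.866 ]
pos [ 0.4642 -0.2751  0.0093] t 3.775 F [-0.8432 -0.0567  8.1294] shift [ 0.1755 -0.3629 -0.2483] turn [ -39.5949   -9.6125 -147.9832] q [ 0.5249  0.5762 -0.1335  2.0238  0.1398  0.5489 -0.7155]
```

Request:
move_arm(commands=[[[0,0,-0.03,0,0,0,0.04],[0,0,-0.05,0,0,0,0.04],[0,0,-0.06,0,0,0,0.04],[0,0,-0.06,0,0,0,0.04],[0,0,-0.03,0,0,-10.2,0.04],[0,0,0,0,0,-10.2,0.04],[0,0,0,0,0,-10.2,0.04],[0,0,0,0,0,-10.2,0.04],[0,0,0,0,0,-10.2,0.04],[0,0,0,0,0,-10.2,0.04],[0,0,0,0,0,-10.2,0.04],[0,0,0,0,0,-10.2,0.04],[0,0,0,0,0,-10.2,0.04],[0,0,0,0,0,-10.2,0.04],[0,0,0,0,0,-10.2,0.04],[0,0,0,0,0,-10.2,0.04],[0,0,0,0,0,-10.2,0.04],[0,0,0,0,0,-10.2,0.04],[0,0,0,0,0,-9.6,0.04]]])

```text
t: 6.15
eef_pos: [0.463, -0.2746, 0.2377]
tool_rot: [-0.001, -0.043, 0.999, 0.0]
contact_force: [0.1, 0.2, -1.0]
gripper_width: 0.574
grasp_force: 63.6
```

Request:
move_arm(commands=[[[-0.003,0.057,0,0,0,0,0.04],[-0.003,0.058,0,0,0,0,0.04],[-0.003,0.058,0,0,0,0,0.04],[-0.003,0.058,0,0,0,0,0.04],[-0.003,0.058,0,0,0,0,0.04],[-0.003,0.058,0,0,0,0,0.04],[-0.002,0.056,0,0,0,0,0.04],[0,0,0,0,0,0,0.04]]])

```text
t: 7.15
eef_pos: [0.45, 0.1336, 0.2386]
tool_rot: [0.0, -0.045, 0.999, 0.001]
contact_force: [-0.8, -1.2, -2.6]
gripper_width: 0.574
grasp_force: 63.9
```

```bash
python3 - <<'E'
from h import *
x=[.5038,.1327,np.radians(4.75)]; M,_=bayT(*x)
o=bot.get_obs(); print(o["grasp_force"],o["gripper_width"])
f=cam("wrist"); np.savez("w2.npz",E=f.E,K=f.K)
im=imaging.read_camera("wrist"); cv2.imwrite("pics/w2.png",np.clip(im[:,:,::-1]*1.5,0,255).astype(np.uint8))
P=bay(x,[0,0,.1])[0]; print(P); rel(P,-M[:,0],-M[:,2])
E
```

```text
63.87307047843933 0.5742517554505325
[0.454  0.1286 0.1966]
pos [0.4504 0.1304 0.2381] t 7.2 F [ 0.0824 -0.2872 -3.2014] shift [-0.0034 -0.0021  0.0415] turn [  0.046  -30.0344   0.1331] q [ 0.3572  0.2245 -0.8664  1.9776  0.1992  1.0266  1.0552]
```

View pics/w2.png

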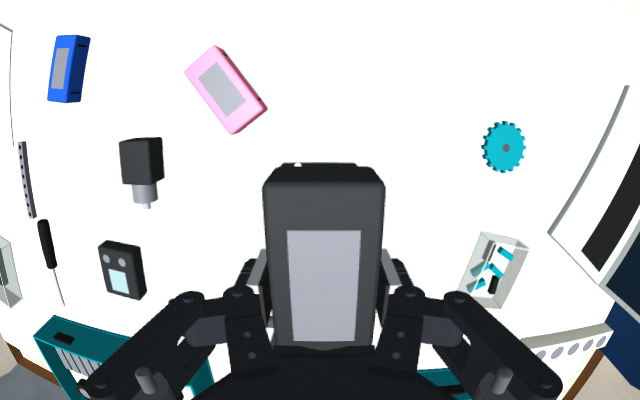

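The pack is held straight between the fingers, with panel corners (287,230), (361,230), (354,341), (293,341). It hides the dock.

Request:
move_arm(commands=[[[0,0,0,0,-10,0,0.04],[0,0,0,0,-10,0,0.04],[0,0,0,0,-10,0,0.04],[0,0,0,0,0,0,0.04],[0,0,0,0,0,0,0.04]]])

```text
t: 7.82
eef_pos: [0.452, 0.1274, 0.2388]
tool_rot: [0.258, -0.038, 0.965, 0.01]
contact_force: [0.4, -0.3, -2.2]
gripper_width: 0.569
grasp_force: 63.9
```

```bash
python3 - <<'E'
from h import *
x=[.5038,.1327,np.radians(4.75)]; M,_=bayT(*x)
c=imaging.calibration("wrist"); f=mk("wrist",c["intrinsics"],c["mount"]) # tool frame
px=[(287,230),(361,230),(354,341),(293,341)]; S=[(1,1),(1,-1),(-1,-1),(-1,1)]
def g(p): # x,y,yaw,z,sgn in tool frame
    return np.ravel([f([p[0]+a*.0301*np.cos(p[2])-b*p[4]*np.sin(p[2]),p[1]+a*.0301*np.sin(p[2])+b*p[4]*np.cos(p[2]),p[3]])[0]-u for (a,b),u in zip(S,px)])
for s in (.0152,-.0152):
    r=least_squares(lambda p:g([*p,s]),[0,0,0,-.027]); print(r.x,r.cost)
P=bay(x,[0,0,.1])[0]; rel(P,-M[:,0],-M[:,2])
t=imaging.read_camera("top"); cv2.imwrite("pics/top1.png",t[:,:,::-1])
E
```

```text
[-0.0903  0.0013  0.0065  0.1179] 6688.471178436442
[-0.0008  0.0011  0.0022 -0.0267] 0.35685341287562455
pos [0.452  0.1274 0.2388] t 7.825 F [ 0.351  -0.3095 -2.1959] shift [0.0192 0.0011 0.0376] turn [-0.1737 -0.0392 -0.226 ] q [ 0.4323 -0.0773 -0.9265  2.3267  0.3822  0.4077  0.8241]
```

Request:
move_arm(commands=[[[0.01,0,0.019,0,0,0,0.04],[0.01,0,0.0186,0,0,0,0.04],[0,0,0.03,0,0,0,0.04],[0,0,0.03,0,0,0,0.04],[0,0,0.02,0,0,0,0.04],[0,0,0,0,0,0,0.04],[0,0,0,0,0,0,0.04]]])

```text
t: 8.75
eef_pos: [0.4924, 0.1317, 0.1285]
tool_rot: [0.258, -0.038, 0.965, 0.01]
contact_force: [0.5, 0.3, -2.2]
gripper_width: 0.572
grasp_force: 63.8
```

```bash
python3 - <<'E'
from h import *
x=[.5038,.1327,np.radians(4.75)]; M,_=bayT(*x)
rel(bay(x,[-.0008,-.0011,-.0187])[0],-M[:,0],-M[:,2])
im=imaging.read_camera("wrist")[150:400,190:450]; im=cv2.resize(im,(624,600),interpolation=cv2.INTER_CUBIC)
cv2.imwrite("pics/w3.png",np.clip(im[:,:,::-1]*1.8,0,255).astype(np.uint8))
E
```

```text
pos [0.4924 0.1317 0.1285] t 8.75 F [ 0.5391  0.2627 -2.2343] shift [ 0.0001 -0.001   0.0405] turn [-0.0866 -0.016  -0.1908] q [ 0.2793  0.3034 -0.8838  2.3684  1.4281  0.4538 -0.1696]
```

View pics/w3.png

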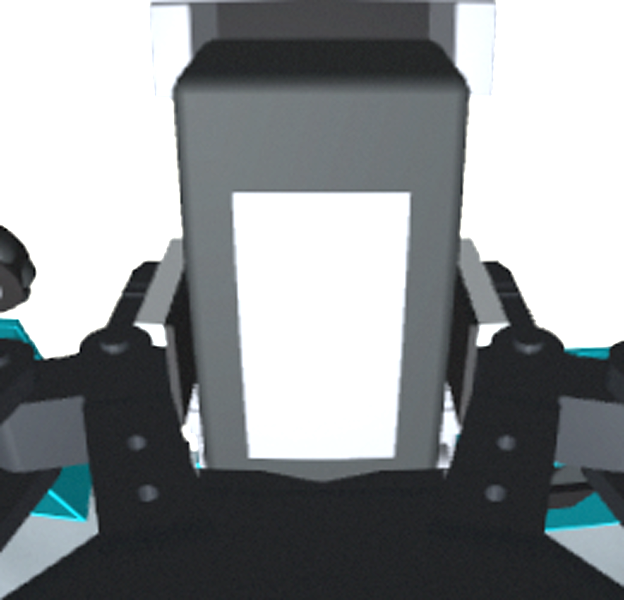

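The pack is centred across the bay: wall outer edges at crop 152/495 and inner edges at 190/457, with the pack midline at 322. I'll check the along-slope position by projection.

```bash
python3 - <<'E'
from h import *
x=[.5038,.1327,np.radians(4.75)]; f=cam("wrist")
u=f(bay(x,[[-.067,.04,0],[-.067,-.04,0],[-.057,.03,0],[-.057,-.03,0],[-.034,.04,0],[-.034,-.04,0],[-.034,.04,-.036]]))
print((u-[190,150])*2.4)
E
```

```text
[[495.3489 -48.4062]
 [137.6119 -47.3212]
 [450.4043  -5.3995]
 [182.5632  -4.6749]
 [488.6765  93.7589]
 [145.2317  94.4178]
 [461.0892  59.9851]]
```

Request:
move_arm(commands=[[[0,0,0.01,0,0,0,0.04],[0,0,0.01,0,0,0,0.04],[0,0,0.01,0,0,0,0.04],[0,0,0.005,0,0,0,0.04],[0,0,0,0,0,0,0.04]]])

```text
t: 9.43
eef_pos: [0.5093, 0.1327, 0.0981]
tool_rot: [0.259, -0.039, 0.965, 0.01]
contact_force: [-0.4, 1.0, -2.3]
gripper_width: 0.573
grasp_force: 64.0
```

Request:
move_arm(commands=[[[0,0,0.003,0,0,0,0.04],[0,0,0.003,0,0,0,0.04],[0,0,0,0,0,0,0.04],[0,0,0,0,0,0,0.04]]])

```text
t: 9.93
eef_pos: [0.512, 0.1331, 0.0925]
tool_rot: [0.258, -0.039, 0.965, 0.01]
contact_force: [-1.0, -0.3, -2.7]
gripper_width: 0.573
grasp_force: 63.9
```

Request:
move_arm(commands=[[[0,0,0.002,0,0,0,0.04],[0,0,0.002,0,0,0,0.04],[0,0,0,0,0,0,0.04],[0,0,0,0,0,0,0.04]]])

```text
t: 10.42
eef_pos: [0.5141, 0.1333, 0.089]
tool_rot: [0.258, -0.039, 0.965, 0.01]
contact_force: [-0.6, 1.0, -2.2]
gripper_width: 0.572
grasp_force: 64.1
```

Request:
move_arm(commands=[[[0,0,0.002,0,0,0,0.04],[0,0,0.002,0,0,0,0.04],[0,0,0,0,0,0,0.04],[0,0,0,0,0,0,0.04]]])

```text
t: 10.92
eef_pos: [0.5161, 0.1335, 0.0855]
tool_rot: [0.258, -0.039, 0.965, 0.01]
contact_force: [-1.0, 0.7, -2.6]
gripper_width: 0.568
grasp_force: 64.0
```

No contact force yet, which is unexpected, so I'll look.

```bash
python3 - <<'E'
from h import *
x=[.5038,.1342,np.radians(4.75)]; M,t=bayT(*x); o=bot.get_obs()
print("TCP in bay",(o["eef_pos"]-t)@M, o["joint_torque"])
im=imaging.read_camera("wrist")[120:400,190:450]; a=cv2.resize(im,(520,560),interpolation=cv2.INTER_CUBIC)
b=cv2.resize(imaging.read_camera("top")[160:260,230:280],(280,560),interpolation=cv2.INTER_CUBIC)
cv2.imwrite("pics/w4.png",np.clip(np.hstack([a,b])[:,:,::-1]*1.3,0,255).astype(np.uint8))
f=cam("wrist"); print((f(bay(x,[[-.067,.04,0],[-.067,-.04,0],[-.057,.03,0],[-.057,-.03,0],[-.034,.04,0]]))-[190,120])*2)
E
```

```text
TCP in bay [-0.0017 -0.0018 -0.0274] [  0.2199 -38.7482  -6.8443 -16.5606   1.1712   0.9927  -0.0167]
[[478.746   45.2256]
 [ 62.9905  45.5569]
 [426.8727  94.7926]
 [115.1759  95.0898]
 [465.1924 205.7556]]
```

View pics/w4.png

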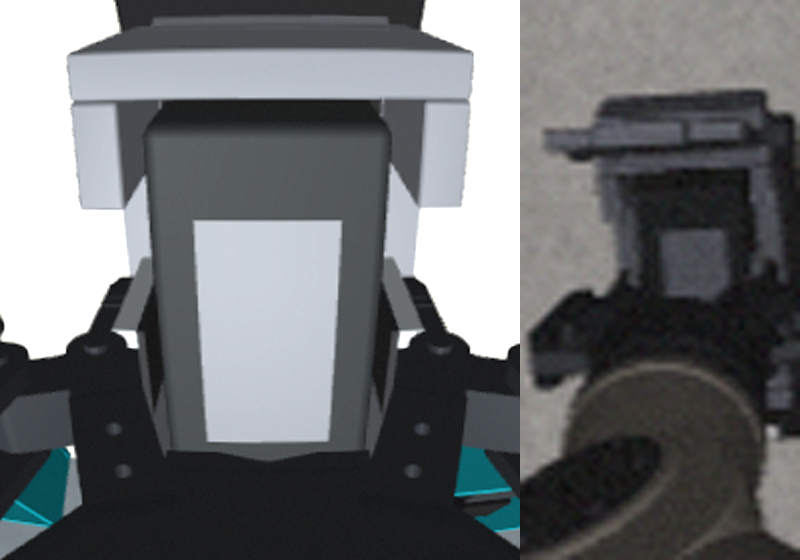

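```bash
python3 - <<'E'
from h import *
f=cam("wrist")
B=[[-.067,.04,0],[-.067,-.04,0],[-.057,.03,0],[-.057,-.03,0],[-.034,.04,0],[-.034,-.04,0],[-.057,.04,0],[-.057,-.04,0]]
px=[(473,53),(67,54),(424,98),(121,100),(463,206),(81,207),(471,97),(71,100)]
px=np.array(px)/2+[190,120]
for nz in (0,1):
    g=lambda p:np.ravel(f(bay(p,B)+[0,0,p[3]*nz])-px)
    r=least_squares(g,[.504,.134,.083,0],loss="soft_l1"); print(r.x,r.fun.round(1))
    M,t=bayT(*r.x[:3]); print((bot.get_obs()["eef_pos"]-t-[0,0,r.x[3]*nz])@M)
E
```

```text
[0.505  0.1347 0.0895 0.    ] [ 2.3 -1.9 -1.2 -1.1  1.1  0.4 -2.2  0.3  0.9  1.3 -0.9  1.9  1.8  1.3
 -1.4  1. ]
[-0.0026 -0.0024 -0.0267]
[ 0.5063  0.1348  0.0893 -0.0017] [ 0.5 -1.9  0.4 -1.2 -0.3  0.  -0.9 -0.1 -0.6  0.1  0.5  0.6  0.   0.9
  0.2  0.5]
[-0.0029 -0.0023 -0.0246]
```

Request:
move_arm(commands=[[[0,0,0.002,0,0,0,0.04],[0,0,0,0,0,0,0.04],[0,0,0,0,0,0,0.04]]])

```text
t: 11.4
eef_pos: [0.5172, 0.1334, 0.0839]
tool_rot: [0.258, -0.039, 0.965, 0.01]
contact_force: [-1.0, -1.0, -0.8]
gripper_width: 0.574
grasp_force: 64.2
```

Request:
move_arm(commands=[[[0,0,0.002,0,0,0,0.04],[0,0,0,0,0,0,0.04],[0,0,0,0,0,0,0.04]]])

```text
t: 11.78
eef_pos: [0.5175, 0.1334, 0.0834]
tool_rot: [0.259, -0.039, 0.965, 0.009]
contact_force: [-19.4, -7.0, 29.5]
gripper_width: 0.572
grasp_force: 68.7
```

Contact at 36 N matches the plate's bottom stop; its friction explains the zero readings at rest. I'll release, back off and look.

Request:
move_arm(commands=[[[0,0,-0.001,0,0,0,0.075],[0,0,0,0,0,0,0.075],[0,0,0,0,0,0,0.075],[0,0,-0.03,0,0,0,0.075],[0,0,-0.05,0,0,0,0.075],[0,0,-0.05,0,0,0,0.075],[0,0,0,0,0,0,0.0],[0,0,0,0,0,0,0.0],[0,0,0,0,0,0,0.0],[0,0,0,0,0,0,0.0]]])

```text
t: 13.02
eef_pos: [0.4632, 0.1266, 0.1765]
tool_rot: [0.255, -0.038, 0.966, 0.008]
contact_force: [-0.1, 0.5, -0.4]
gripper_width: 0.013
grasp_force: 0.0
```

```bash
python3 - <<'E'
from h import *
x=[.506,.1348,.089]; M,t=bayT(*x); o=bot.get_obs()
print("TCP in bay",(o["eef_pos"]-t)@M,o["gripper_width"],o["q"])
f=cam("wrist"); np.savez("w5.npz",E=f.E,K=f.K)
im=imaging.read_camera("wrist")[100:400,160:480]; a=cv2.resize(im,(640,600),interpolation=cv2.INTER_CUBIC)
cv2.imwrite("pics/w5.png",np.clip(a[:,:,::-1]*1.3,0,255).astype(np.uint8))
E
```

```text
TCP in bay [-0.0043 -0.0043  0.0793] 0.0130032988271296 [ 0.3776  0.1214 -0.9527  2.3759  0.9996  0.3918  0.217 ]
```

View pics/w5.png

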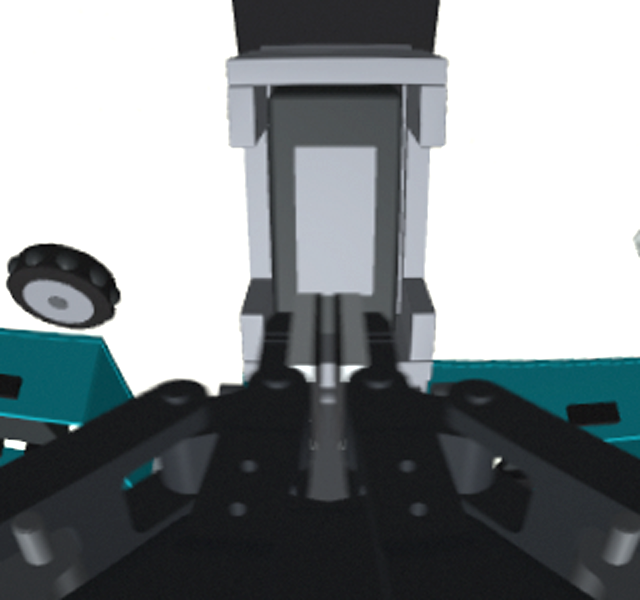

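```bash
python3 - <<'E'
from h import *
d=np.load("w5.npz"); f=mk("wrist",d["K"],d["E"])
B=[[-.034,.04,0],[-.034,-.04,0],[.034,.04,0],[.034,-.04,0],[-.057,.03,0],[-.057,-.03,0],[-.067,.04,0],[-.067,-.04,0]]
px=np.array([(444,147),(231,147),(436,314),(240,314),(422,85),(254,86),(448,58),(227,59)])/2+[160,100]
for nz in (0,1):
  r=least_squares(lambda p:np.ravel(f(bay(p,B)+[0,0,p[3]*nz])-px),[.506,.1348,.089,0],loss="soft_l1"); p=r.x; print(p,r.fun.round(1))
  q=np.array([(377,147),(294,147),(374.5,293),(297,293)])/2+[160,100]
  S=[(-1,1),(-1,-1),(1,1),(1,-1)]
  g=lambda k:np.ravel(f(bay(p,[[k[0]+a*.0301,k[1]+b*.0152,k[2]+k[3]*a*.03] for a,b in S])+[0,0,p[3]*nz])-q)
  s=least_squares(g,[0,0,-.002,0]); print("pack top in bay",s.x,s.fun.round(1))
E
```

```text
[0.5054 0.1349 0.0866 0.    ] [ 1.1  0.3 -0.8  0.6  0.4 -0.4 -0.5  0.  -0.4  0.1  0.2 -0.2  0.5  0.1
 -0.4 -0.1]
pack top in bay [-0.0043 -0.0009 -0.0008 -0.0647] [ 0.2 -0.1 -0.1  0.  -0.4 -0.   0.4  0.1]
[ 0.506   0.135   0.0868 -0.0007] [ 0.9  0.2 -0.6  0.5  0.3 -0.8 -0.3 -0.4 -0.6  0.1  0.4 -0.1  0.3  0.2
 -0.2  0. ]
pack top in bay [-0.0045 -0.0009  0.0002 -0.0647] [ 0.2 -0.1 -0.1  0.  -0.4 -0.   0.4  0.1]
```

Request:
move_arm(commands=[[[0,0.003,0.035,0,0,0,0],[0,0,0.035,0,0,0,0],[0,0,0.005,0,0,0,0],[0,0,0.003,0,0,0,0],[0,0,0,0,0,0,0],[0,0,0,0,0,0,0]]])

```text
t: 13.82
eef_pos: [0.5019, 0.1321, 0.1108]
tool_rot: [0.257, -0.038, 0.966, 0.008]
contact_force: [0.6, 0.3, -0.2]
gripper_width: -0.0
grasp_force: 0.0
```

Request:
move_arm(commands=[[[0,0,0.002,0,0,0,0],[0,0,0,0,0,0,0],[0,0,0,0,0,0,0]]])

```text
t: 14.2
eef_pos: [0.5027, 0.1323, 0.1081]
tool_rot: [0.256, -0.038, 0.966, 0.008]
contact_force: [1.0, 0.2, -0.6]
gripper_width: 0.003
grasp_force: 0.0
```

Request:
move_arm(commands=[[[0,0,0.002,0,0,0,0],[0,0,0,0,0,0,0],[0,0,0,0,0,0,0]]])

```text
t: 14.58
eef_pos: [0.5036, 0.1324, 0.1066]
tool_rot: [0.257, -0.038, 0.966, 0.008]
contact_force: [-6.5, -0.8, 10.5]
gripper_width: -0.002
grasp_force: 6.0
```

Request:
move_arm(commands=[[[0,0,0.0015,0,0,0,0],[0,0,0,0,0,0,0],[0,0,0,0,0,0,0]]])

```text
t: 14.95
eef_pos: [0.5038, 0.1325, 0.1063]
tool_rot: [0.257, -0.038, 0.965, 0.007]
contact_force: [-21.6, -5.0, 33.8]
gripper_width: 0.002
grasp_force: 20.1
```

The pack is home: stiff stop at bay z ≈ -2 mm. Next I'll retract and straighten up, then plan the cover sweep.

Request:
move_arm(commands=[[[0,0,-0.03,0,0,0,0],[0,0,-0.03,0,0,0,0],[0,0,-0.02,0,10,0,0],[0,0,-0.02,0,10,0,0],[0,0,-0.03,0,10,0,0],[0,0,-0.05,0,0,0,0],[0,0,-0.05,0,0,0,0],[0,0,-0.05,0,0,0,0],[0,0,0,0,0,0,0],[0,0,0,0,0,0,0]]])

```text
t: 16.2
eef_pos: [0.4367, 0.1226, 0.3513]
tool_rot: [0.083, -0.026, 0.996, -0.018]
contact_force: [-0.0, 0.2, -0.7]
gripper_width: -0.002
grasp_force: 0.0
```

```bash
python3 - <<'E'
from h import *
p=[.5055,.135,.087]; s=cam("scene"); M,_=bayT(*p)
sc=lambda x,y:(325+x/5.45,165+y/5.45)
co=[(s,(.158,-.018,.005),sc(240,60)),(s,(.158,.018,.005),sc(325,85)),(s,(.136,.039,.004),sc(355,135)),(s,(.136,-.039,.004),sc(190,85))]
y,r=fit(lambda th,o:o[0](bay(p,cover(th[0],*o[1])))[0]-o[2],[2.],co); print("cover",y,r.ravel())
print("tab",bay(p,cover(y[0],.158,0,0)),"yaw",.087)
h=np.array([np.cos(.087),np.sin(.087),0]); Rt=np.c_[-h,np.cross([0,0,-1],-h),[0,0,-1]]
prev=None
for th in np.r_[y[0]+.25,np.linspace(y[0]+.05,0,19)]:
    n=M@[np.sin(th),0,np.cos(th)]; P=bay(p,cover(th,.137,0,.0045+.011*abs(n@h)))[0]
    if prev is None: rel(P,-h,[0,0,-1])
    else: print(round(th,2),P,(P-prev)@Rt)
    prev=P
E
```

```text
cover [1.8964] [-0.3634 -1.0025 -1.5127 -0.2056 -0.3182  0.6129 -0.83   -1.824 ]
tab [[0.5342 0.1375 0.3052]] yaw 0.087
pos [0.4367 0.1226 0.3513] t 16.2 F [-0.0226  0.1998 -0.7251] shift [-0.139   0.0147  0.0886] turn [-2.4819  9.4737 -1.9355] q [ 0.6516 -0.0593 -1.0538  1.9372  0.0489  1.0921  1.1995]
1.95 [0.5602 0.1398 0.2881] [ 0.0276  0.     -0.0018]
1.84 [0.5451 0.1385 0.2867] [ 0.0151 -0.      0.0014]
1.73 [0.5303 0.1372 0.2836] [ 0.0149 -0.      0.0031]
1.62 [0.5157 0.1359 0.2788] [0.0146 0.     0.0048]
1.51 [0.5017 0.1347 0.2724] [0.0141 0.     0.0064]
1.41 [0.4884 0.1335 0.2644] [ 0.0133 -0.      0.008 ]
1.3 [0.476  0.1324 0.2548] [0.0124 0.     0.0096]
1.19 [0.4648 0.1314 0.2438] [0.0113 0.     0.011 ]
1.08 [0.4548 0.1306 0.2316] [ 0.01   -0.      0.0122]
0.97 [0.4462 0.1298 0.2182] [ 0.0086 -0.      0.0134]
0.87 [0.4393 0.1292 0.2039] [0.007  0.     0.0143]
0.76 [0.434  0.1288 0.1889] [ 0.0053 -0.      0.0151]
0.65 [0.4304 0.1285 0.1733] [0.0035 0.     0.0156]
0.54 [0.4287 0.1283 0.1574] [ 0.0017 -0.      0.0159]
0.43 [0.4287 0.1283 0.1434] [ 0.    -0.     0.014]
0.32 [0.43   0.1284 0.1298] [-0.0013  0.      0.0136]
0.22 [0.4327 0.1286 0.1163] [-0.0027 -0.      0.0134]
0.11 [0.4367 0.129  0.1032] [-0.004   0.      0.0131]
0.0 [0.4419 0.1295 0.0905] [-0.0053 -0.      0.0127]
```

Request:
move_arm(commands=[[[0,0,-0.02,-2.5,9.5,-1.9,0],[0,0,-0.03,0,0,0,0],[-0.04,0.002,0,0,0,0,0],[-0.05,0.002,0,0,0,0,0],[-0.05,0.002,0,0,0,0,0],[-0.045,0,0,0,0,0,0],[0,0,0,0,0,0,0],[0,0,0,0,0,0,0]]])

```text
t: 17.2
eef_pos: [0.6167, 0.1463, 0.3997]
tool_rot: [-0.002, -0.044, 0.999, 0.001]
contact_force: [-0.2, -0.4, -0.2]
gripper_width: 0.001
grasp_force: 0.0
```

```bash
python3 - <<'E'
from h import *
h=np.array([np.cos(.087),np.sin(.087),0])
P=np.array([.5602,.1398,.288]); rel(P+.06*h,-h,[0,0,-1])
E
```

```text
pos [0.6167 0.1463 0.3997] t 17.2 F [-0.1599 -0.3827 -0.1673] shift [-0.0035 -0.0018  0.1117] turn [ 0.0903 -0.1854  0.0902] q [ 0.3412  0.4732 -1.007   1.3739  0.3932  1.508   1.0205]
```

Now down behind the cover, then start the sweep.

Request:
move_arm(commands=[[[-0.0035,-0.002,0.03,0,0,0,0],[0,0,0.045,0,0,0,0],[0,0,0.037,0,0,0,0],[0,0,0,0,0,0,0],[0.02,0,0,0,0,0,0],[0.02,0,0,0,0,0,0],[0.02,0,0,0,0,0,0],[0.015,0,0.0015,0,0,0,0],[0.015,0,0.003,0,0,0,0],[0.0145,0,0.005,0,0,0,0],[0.014,0,0.0065,0,0,0,0]]])

```text
t: 18.58
eef_pos: [0.5027, 0.1344, 0.274]
tool_rot: [0.001, -0.044, 0.999, 0.001]
contact_force: [3.6, 1.9, -0.4]
gripper_width: 0.002
grasp_force: 1.3
```

Request:
move_arm(commands=[[[0.0135,0,0.008,0,0,0,0],[0.0125,0,0.0095,0,0,0,0],[0.0115,0,0.011,0,0,0,0],[0.01,0,0.012,0,0,0,0],[0.0085,0,0.0135,0,0,0,0],[0.007,0,0.0145,0,0,0,0],[0.0055,0,0.015,0,0,0,0],[0.0035,0,0.0155,0,0,0,0],[0.0015,0,0.016,0,0,0,0],[0,0,0.014,0,0,0,0]]])

```text
t: 19.82
eef_pos: [0.4292, 0.1275, 0.1434]
tool_rot: [-0.001, -0.044, 0.999, 0.0]
contact_force: [-0.9, -1.7, 2.0]
gripper_width: -0.002
grasp_force: 1.3
```

Request:
move_arm(commands=[[[-0.0015,0,0.0135,0,0,0,0],[-0.0025,0,0.0135,0,0,0,0],[-0.004,0,0.013,0,0,0,0],[-0.003,0,0.007,0,0,0,0],[0,0,0,0,0,0,0],[0,0,0,0,0,0,0]]])

```text
t: 20.58
eef_pos: [0.4413, 0.1291, 0.0981]
tool_rot: [0.001, -0.044, 0.999, 0.001]
contact_force: [0.4, -0.0, -0.3]
gripper_width: -0.003
grasp_force: 0.0
```

Request:
move_arm(commands=[[[-0.001,0,0.004,0,0,0,0],[0,0,0.003,0,0,0,0],[0,0,0,0,0,0,0],[0,0,0,0,0,0,0]]])

```text
t: 21.08
eef_pos: [0.4415, 0.1286, 0.0905]
tool_rot: [-0.0, -0.043, 0.999, 0.001]
contact_force: [0.6, -0.6, 0.7]
gripper_width: -0.002
grasp_force: 0.0
```

Request:
move_arm(commands=[[[0,0,0.002,0,0,0,0],[0,0,0,0,0,0,0],[0,0,0,0,0,0,0]]])

```text
t: 21.45
eef_pos: [0.4416, 0.1288, 0.0886]
tool_rot: [-0.0, -0.044, 0.999, 0.001]
contact_force: [0.2, -0.2, 0.2]
gripper_width: 0.001
grasp_force: 0.0
```

Request:
move_arm(commands=[[[0,0,0.002,0,0,0,0],[0,0,0,0,0,0,0],[0,0,0,0,0,0,0]]])

```text
t: 21.82
eef_pos: [0.442, 0.1289, 0.0876]
tool_rot: [0.0, -0.044, 0.999, 0.0]
contact_force: [-3.9, -2.0, 14.7]
gripper_width: 0.007
grasp_force: 7.6
```

```bash
python3 - <<'E'
from h import *
f=cam("wrist"); np.savez("w6.npz",E=f.E,K=f.K)
im=imaging.read_camera("wrist")[100:400,120:520]; a=cv2.resize(im,(800,600),interpolation=cv2.INTER_CUBIC)
cv2.imwrite("pics/w6.png",np.clip(a[:,:,::-1]*1.3,0,255).astype(np.uint8))
p=[.5055,.135,.087]
for th in (0,.05,.1): print(th,((f(bay(p,[cover(th,.158,.018,.005),cover(th,.158,-.018,.005),cover(th,.136,.039,.004),cover(th,.136,-.039,.004)]))-[120,100])*2).round().tolist())
E
```

```text
0 [[473.0, 251.0], [339.0, 251.0], [550.0, 331.0], [261.0, 331.0]]
0.05 [[476.0, 248.0], [336.0, 248.0], [556.0, 332.0], [255.0, 332.0]]
0.1 [[480.0, 247.0], [332.0, 247.0], [562.0, 334.0], [249.0, 334.0]]
```

View pics/w6.png

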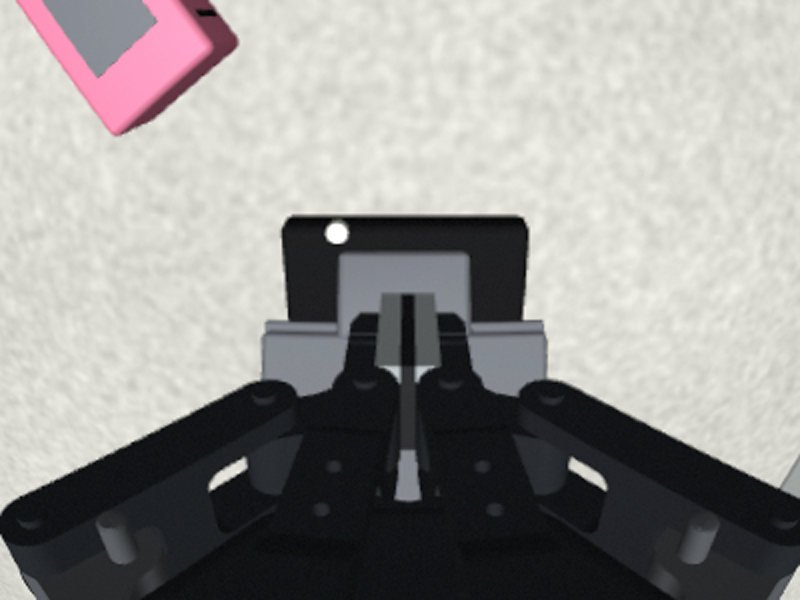

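The tab is at crop (338–470, 252), matching θ≈0, with contact at 15 N. I'll press a little harder to check the stop.

Request:
move_arm(commands=[[[0,0,0.0015,0,0,0,0],[0,0,0,0,0,0,0],[0,0,0,0,0,0,0]]])

```text
t: 22.25
eef_pos: [0.4422, 0.129, 0.0871]
tool_rot: [0.001, -0.043, 0.999, -0.0]
contact_force: [-7.6, -4.8, 29.2]
gripper_width: 0.004
grasp_force: 14.9
```

The stop is stiff, so the cover is shut. I'll retract straight up and hand in.

Request:
move_arm(commands=[[[0,0,-0.01,0,0,0,0],[0,0,-0.03,0,0,0,0],[0,0,-0.05,0,0,0,0],[0,0,-0.05,0,0,0,0],[0,0,0,0,0,0,0],[0,0,0,0,0,0,0]]])

```text
t: 23.0
eef_pos: [0.4414, 0.128, 0.2247]
tool_rot: [-0.0, -0.043, 0.999, 0.0]
contact_force: [-0.7, 0.1, -1.5]
gripper_width: 0.0
grasp_force: 0.0
```

```bash
python3 -c "
from station import bot
print(bot.get_obs()['contact_force']); print(bot.hand_in())"
```

```text
[-0.66928354  0.11187102 -1.52221108]
the job is handed in; nothing more can be done
None
```

I pressed the pack home in the bay (firm stop about 2 mm below the rim) and pressed the cover shut to a firm stop, then handed the job in at about 23 s with the arm clear; I took no picture after backing off.

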